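# Start a run on the gas analyser's control console

### The job

Start a run on the analyser's modular control console, pressing with the fingertips only: first push down the raised far end of the rocker switch until it is fully over, then push the square gas key fully home, then press the small round start button right down and let it come back up. Keep to that order and do not press the big mushroom stop button. Do not lift the modules out of their rack, and leave the crucible, the jar and the spatula where they are.

Things in the scene. Friction and masses are not known exactly. Their poses are not given: they have to be found in the camera images.
- rack: fixed aluminium console rack, an open tray with four bays in a row along its y, 90 mm (x) by 297 mm (y), walls 5 mm thick and 25 mm high, floor 5 mm; bays 73 mm apart; any module may stand in any bay. Origin at the centre of its underside on the bench; x points away from the robot, turned up to 0.35 rad either way
- rocker_module: cream box, 76 mm (along its x) by 64 mm (along its y) and 45 mm tall, 0.35 to 0.7 kg, standing loose in a bay of the rack with 2 mm of play; origin at the centre of its underside, z up, x pointing away from the robot (turned with the rack), y along the row. Carries the rocker switch (grey, 50 mm long along x, 26 mm wide, a shallow V in profile)
- gas_module: cream box, 76 mm (along its x) by 64 mm (along its y) and 45 mm tall, 0.35 to 0.7 kg, standing loose in a bay of the rack with 2 mm of play; origin at the centre of its underside, z up, x pointing away from the robot (turned with the rack), y along the row. Carries the square gas key (grey, 26 mm square)
- start_module: cream box, 76 mm (along its x) by 64 mm (along its y) and 45 mm tall, 0.35 to 0.7 kg, standing loose in a bay of the rack with 2 mm of play; origin at the centre of its underside, z up, x pointing away from the robot (turned with the rack), y along the row. Carries the small round start button (grey, flat, 26 mm across)
- stop_module: cream box, 76 mm (along its x) by 64 mm (along its y) and 45 mm tall, 0.35 to 0.7 kg, standing loose in a bay of the rack with 2 mm of play; origin at the centre of its underside, z up, x pointing away from the robot (turned with the rack), y along the row. Carries the mushroom stop button (grey, domed, 42 mm across), which must not be pressed
- rocker (a joint): angle of the rocker about its pivot, which lies 54 mm above its module's underside at the module's centre: 0 is off (far wing raised 7 mm at its outer edge, near wing level), 0.28 rad is fully over, on (far wing level, near wing raised). It starts between 0 and 0.05. Pushing the far wing down raises the value; it has no spring, and stays where it is left; 2 to 5 N at the press point moves it
- rocker_press (a point): where to press the rocker: on the top of its far wing, on the centre line, 17 mm out from the pivot (the wing is 25 mm long); moves with the rocker, from about 4.5 mm above the pivot when off to level with the pivot when on
- gas (a joint): how far the square gas key is pushed in: 0 fully out, 0.008 m fully home; it starts between 0 and 0.002. No spring: about 4 N pushes it down, and it stays where it is left
- gas_top (a point): centre of the square gas key's flat top, 61 mm above its module's underside when fully out, 53 mm when home; moves with the key
- start (a joint): how far the start button is pressed: 0 up, 0.006 m right down; it springs back up; 1.5 N starts it, 5 N presses it right down
- start_top (a point): centre of the start button's flat top, 59 mm above its module's underside when up; moves with the button
- stop (a joint): how far the stop button is pressed: 0 up, 0.006 m down; sprung, 1.5 to 5 N
- stop_top (a point): centre of the mushroom stop button's domed top, 65 mm above its module's underside
- crucible: loose white ceramic crucible on the bench on the robot's side of the rack, an open cup 40 mm across and 34 mm tall; origin at the centre of its underside
- jar: loose amber jar with a black lid on the bench beyond the rack, 56 mm across and 75 mm tall; origin at the centre of its underside
- spatula: loose steel lab spatula, 160 mm long, a thin rod 8 mm thick with a flat 14 mm wide blade, lying on the bench on the robot's side of the rack, roughly along the row; origin under its middle
Not all that is in view belongs to the job. Leave any green or turquoise look-alike of the start_module alone. What is shaped like the gas_module but turquoise is not meant.

How it is judged:
By the outcome, as a careful person would: the job done as asked, in the order asked, and still so for the second after the job is handed in, with the robot touching nothing.
It also fails if it takes over 42 s, if anything falls off the work surface, if the arm or the gripper's body presses on something with over 40 N, if the wrist force passes 120 N, or if a joint passes its speed limit or range.

### The arm

A 6-joint arm with a two-finger parallel gripper is mounted at the origin on the work surface. World frame = base frame: x ahead of the robot, y to its left, z up, the work surface at z = 0. Lengths are in m, angles in degrees, forces in N, time in s.
With the tool pointing down it reaches from about 0.35 to 0.875 m from the base axis. Payload 4.2 kg.
Tool frame: the origin (TCP) lies midway between the tips of the shut fingers; the grasp point (between the pads) lies 19 mm behind it; z points along the fingers, y is the line along which they close (so a half turn about z gives the same grasp; the last joint's range is limited). The gripper opens to 85 mm and grips with 20 to 120 N. Pads are 22 mm wide; open, the fingers measure 114 mm over their backs; the gripper's body (76 mm by 85 mm) begins 54 mm behind the grasp point. The pads swing forward as they close: fully open they stand 13 mm farther back than shut.
Start: joints at [-53.824, 22.042, 0.453, 0, -68.411, -14.817], TCP at [0.228, -0.582, 0.231] pointing down, gripper open.
Joint ranges: [-179.83, 179.83], [-69.29, 118.12], [-61.27, 80.66], [-181.25, 117.63], [-171.15, -9.14], [-177.46, 177.46]. Speed limits (degrees/s): [159.86, 159.86, 180, 180, 180, 180].

### API

Orientations are given as a 3x3 rotation matrix whose columns are the frame's x, y, z axes.
In Python, from workcell import r gives the robot as it stands.
- The arm moves only by the shell command python3 -m pendant 'ROWS' [FORCE]. ROWS is JSON, a list of rows, each an object of numbers: "dx", "dy", "dz": the shift along the tool's x, y, z each as a share of 200 mm, from -1 to 1; "wx", "wy", "wz": the turn, a rotation vector about the tool's x, y, z each as a share of 90 degrees, from -1 to 1; "hand": the opening, from -1 (shut) to 1 (fully open). In form: [{"dx": .., "dy": .., "dz": .., "wx": .., "wy": .., "wz": .., "hand": ..}, ...]. A call has 1 to 8 rows; each row is the pose to reach, as a shift and turn from the pose commanded when the call began, along the tool's axes at that moment; what a row does not reach only later rows make up. A row lasts 1/10 s, in which the tool goes at most 50 mm and 8.59 degrees, less where a joint would pass 70% of its speed; a pose out of reach is approached as far as the arm can. A call with a number of a shift or a turn outside -1 to 1 is refused whole. A call with a gripper value outside its range is refused whole. The fingers move at their own pace and stop on an object; FORCE is the grip in N (left out, the last holds). Time passes only in rows, so rows that repeat a pose let the fingers close. It gives the time, the measured TCP pose, the force, the opening and the grip force at its end, in the units of the state.
- r.get_state(): the state, without advancing time (a new reading comes with each control period).
- r.read_camera(name): name is "side" or "top"; returns the picture (480x640x3 uint8, red, green, blue); there is no depth.
- r.camera_model(name): a dict with "intrinsics" (3x3 intrinsics, pixels), "R" (3x3) and "t" (3): a world point X has camera coordinates R X + t. Camera axes: x right, y down, z forward; pixel columns grow to the right and rows downward; lengths in m; the calibration is good to about 2 mm. A picture is of the moment at which its call begins. camera_model takes no time and is no camera call.
- r.finish_job(): hands the job in; it is judged then, once.
Trained networks look in the newest picture that a camera, given by its name, has taken for a name from the list of things; names that differ only in an ending like _2 or _b are one class to them, and where a whole thing is asked for, a point or a joint stands for the part that bears it (a point fixed in the world has none). Each returns a list of dicts, best first, with "score" (0 to 1); they miss things now and then, are a little off and sometimes report something else, mostly with a low value. They report only what shows in the picture. A call takes as long as a camera call. They do not tell look-alikes from the thing itself.
- r.regions_of(camera, target): "region" (480x640 bool, what is visible of it) and "extent" ([left, top, right, bottom] in pixels, round what is visible of it).
- r.landmark_of(camera, target): "uv" ([column, row] in pixels: a listed point, or the origin of a listed thing).
The state is a dict: "t": time; "q": joint angles; "dq": joint speeds; "effort": joint torques, N m; "tcp_pos": TCP position; "eef_rot": TCP orientation; "contact_force": force on the tool from outside, world axes, zero at the start; "moment": the same for the moment, N m; "width": finger opening in m; "gripper_force": force on a finger pad.
Only numpy, scipy, OpenCV 4.12 (cv2) and the standard library are available. Lean on these libraries where they do the work, as an engineer would, in place of code of your own. Each camera call takes 0.05 s, during which the arm holds its last target. There are 200 camera calls.

## Working session

There is one attempt and no reset: what is moved stays moved. The work goes in short steps, Python scripts to look and compute and a shell command to move; the robot and the scene stay as the last step left them, time stands still between calls to the robot, and variables do not carry over. Pictures are saved under pics/ and viewed, at most 10 in all, crops included, and the job is handed in when it is done.

```bash
mkdir -p pics && python3 - <<'E'
from workcell import r
import cv2
for c in("top","side"):
    im=r.read_camera(c); cv2.imwrite(f"pics/{c}0.png",im[:,:,::-1])
    m=r.camera_model(c); print(c,m)
    for n in("rack","rocker_press","gas_top","start_top","stop_top","rocker_module","gas_module","start_module","stop_module","crucible","jar","spatula"):
        print(n,[(d['uv'],round(d['score'],2)) for d in r.landmark_of(c,n)])
print(r.get_state())
E
```

```text
top {'intrinsics': array([[524.55721372,   0.        , 323.34380916],
       [  0.        , 524.55721372, 235.21882723],
       [  0.        ,   0.        ,   1.        ]]), 'R': array([[ 8.09727678e-04, -9.99983919e-01,  5.61311447e-03],
       [-9.85644993e-01, -1.74574986e-03, -1.68822096e-01],
       [ 1.68829180e-01, -5.39583824e-03, -9.85630556e-01]]), 't': array([-0.01137985,  0.55432938,  0.73403874])}
rack [([327.7, 221.4], 0.69)]
rocker_press [([302.9, 202.7], 0.78)]
gas_top [([354.7, 216.7], 0.92)]
start_top [([400.0, 218.3], 0.74), ([495.2, 266.9], 0.68), ([354.6, 213.8], 0.63)]
stop_top [([253.5, 207.2], 0.55)]
rocker_module [([305.1, 219.7], 0.86)]
gas_module [([291.0, 138.4], 0.9), ([350.0, 221.6], 0.83)]
start_module [([394.8, 227.9], 0.91), ([473.8, 169.0], 0.9), ([479.2, 268.8], 0.71), ([286.7, 290.6], 0.67)]
stop_module [([255.7, 215.9], 0.7)]
crucible [([285.7, 289.9], 0.8)]
jar [([396.0, 151.9], 0.81)]
spatula [([371.5, 293.8], 0.94), ([401.3, 219.3], 0.6)]
side {'intrinsics': array([[467.14264666,   0.        , 324.69800195],
       [  0.        , 467.14264666, 
[... 942 characters left out ...]
3,
       -6.84102286e+01, -1.48176556e+01]), 'dq': array([ 0.00693634, -0.07131338, -0.07118676, -0.0913815 , -0.02409909,
        0.02469725]), 'effort': array([ 8.79824966e-04, -3.92089570e+01,  1.88618910e+01,  4.19061229e+00,
       -4.39462856e-04,  3.16005867e-06]), 'tcp_pos': array([ 0.2276591 , -0.58203661,  0.23128578]), 'eef_rot': array([[-9.31327524e-01, -3.64182706e-01,  1.91172047e-05],
       [-3.64182705e-01,  9.31327523e-01,  4.29536677e-05],
       [-3.34473618e-05,  3.30417777e-05, -9.99999999e-01]]), 'contact_force': array([ 0.72068775, -0.56097894,  0.23037559]), 'moment': array([ 0.06127201, -0.02809458,  0.00149038]), 'gripper_force': 0.0, 'width': 0.08546547341144631}
```

View pics/top0.png

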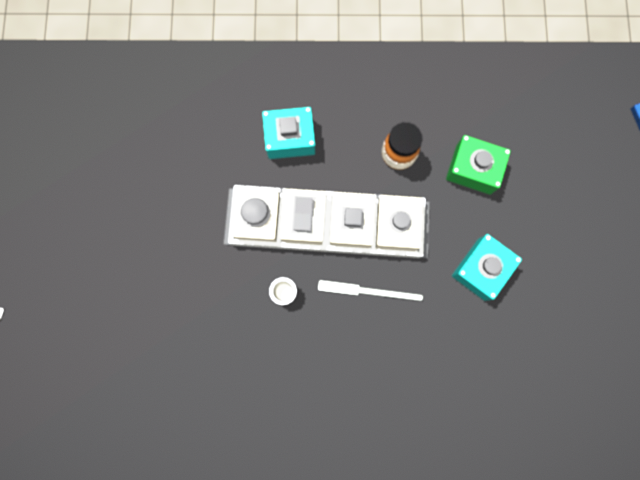

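View pics/side0.png

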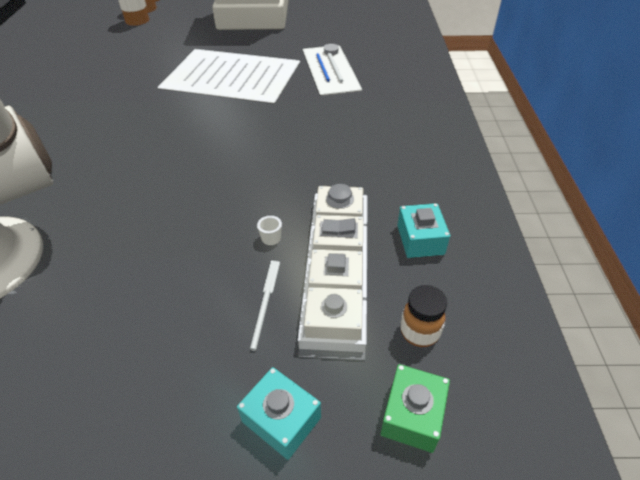

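Candidates: in the top picture the start look-alikes are turquoise (490,266) and green (482,163), and the gas look-alike is turquoise (288,130). The cream ones in the rack are stop (254,210), rocker (303,213), gas (354,217) and start (401,220). I go for the cream modules, and I'll confirm with a crop and triangulate both cameras.

```bash
cat > h.py <<'E'
import numpy as np
from workcell import r
def ray(c,uv):
    m=r.camera_model(c); R=m['R']; d=R.T@np.linalg.solve(m['intrinsics'],[*uv,1.]); return -R.T@m['t'],d/np.linalg.norm(d)
def onz(c,uv,z):
    o,d=ray(c,uv); return o+d*(z-o[2])/d[2]
def tri(a,b):
    A=np.zeros((3,3));v=np.zeros(3);L=[ray('top',a),ray('side',b)]
    for o,d in L: P=np.eye(3)-np.outer(d,d);A+=P;v+=P@o
    X=np.linalg.solve(A,v); return X,[round(1e3*np.linalg.norm((np.eye(3)-np.outer(d,d))@(X-o)),1) for o,d in L]
def proj(c,X):
    m=r.camera_model(c);p=m['intrinsics']@(m['R']@X+m['t']);return p[:2]/p[2]
E
python3 - <<'E'
from h import *
import cv2
S={"rocker_press":((303,203),(351,225),.0635),"gas_top":((354,217),(337,261),.065),"start_top":((401,220),(333,300),.064),"stop_top":((254,210),(340,190),.070)}
ims={c:r.read_camera(c) for c in("top","side")}
for n,(a,b,z) in S.items():
    uv={}
    for c,g in(("top",a),("side",b)):
        l=r.landmark_of(c,n); l=[np.array(d['uv']) for d in l if np.linalg.norm(np.array(d['uv'])-g)<14]
        uv[c]=l[0] if l else np.array(g,float)
        print(n,c,uv[c].round(1),len(l),onz(c,uv[c],z).round(4))
    X,e=tri(uv['top'],uv['side']);print('  tri',X.round(4),e)
a=cv2.resize(ims['top'][170:270,215:440],None,fx=3.5,fy=3.5,interpolation=cv2.INTER_CUBIC)
cv2.imwrite('pics/crop_top.png',a[:,:,::-1])
b=cv2.resize(ims['side'][175:360,270:400],None,fx=3.2,fy=3.2,interpolation=cv2.INTER_CUBIC)
cv2.imwrite('pics/crop_side.png',b[:,:,::-1])
for c in ims:
  for n in("rack",):
    for d in r.regions_of(c,n)[:1]:
        print(c,n,d['score'],cv2.minAreaRect(np.argwhere(d['region'])[:,::-1].astype(np.float32)))
E
```

```text
rocker_press top [300.4 202.4] 1 [0.6005 0.0233 0.0635]
rocker_press side [351.3 223.2] 1 [0.6068 0.0191 0.0635]
  tri [0.6047 0.024  0.0576] [np.float64(2.7), np.float64(2.7)]
gas_top top [352.7 214. ] 1 [ 0.5829 -0.0536  0.065 ]
gas_top side [335.9 255.9] 1 [ 0.5818 -0.0487  0.065 ]
  tri [ 0.5817 -0.0532  0.0702] [np.float64(0.0), np.float64(0.0)]
start_top top [402.6 219.1] 1 [ 0.5756 -0.1267  0.064 ]
start_top side [333.7 301.1] 1 [ 0.5774 -0.1272  0.064 ]
  tri [ 0.5767 -0.1267  0.063 ] [np.float64(0.8), np.float64(0.8)]
stop_top top [252.  209.1] 1 [0.5888 0.0934 0.07  ]
stop_top side [342.7 186.8] 1 [0.5958 0.0975 0.07  ]
  tri [0.5921 0.0938 0.0718] [np.float64(3.6), np.float64(3.6)]
top rack 0.94 ((327.25140380859375, 221.88882446289062), (203.74951171875, 60.58338928222656), 3.8372621536254883)
side rack 0.64 ((332.7955627441406, 277.0162048339844), (67.1288833618164, 165.3125), 1.1691393852233887)
```

View pics/crop_top.png

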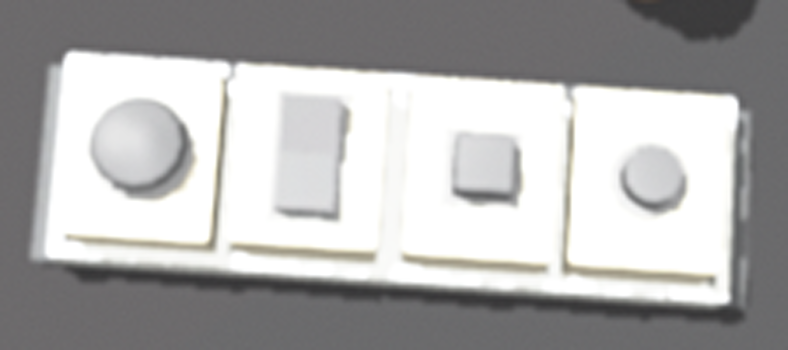

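View pics/crop_side.png

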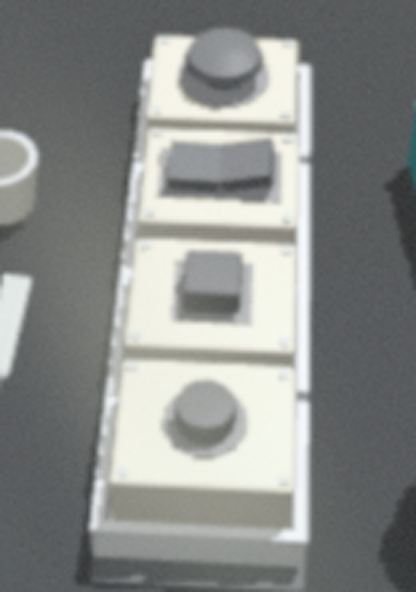

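The crops confirm it: the cream rack holds, in top-picture pixels, stop (254,211), rocker (304,202 at the press point, far wing raised), gas key (354,216) and start (402,220). The row has 73 mm spacing and a yaw of about -4°, with heights matching. I'll shut the fingers and move over.

```bash
python3 -m pendant '[{"dx":-0.95,"dy":0.7,"hand":-1},{"dx":-0.95,"dy":0.7,"hand":-1},{"dx":-0.95,"dy":0.7,"hand":-1},{"dx":-0.95,"dy":0.7,"hand":-1},{"dx":-0.95,"dy":0.7,"hand":-1},{"dx":-0.95,"dy":0.7,"hand":-1}]' 40 && python3 -m pendant '[{"dx":-0.95,"dy":0.7,"hand":-1},{"dx":-0.95,"dy":0.7,"hand":-1},{"dx":-0.95,"dy":0.7,"hand":-1},{"dx":-0.95,"dy":0.7,"hand":-1},{"dx":-0.95,"dy":0.7,"hand":-1},{"dx":-0.95,"dy":0.7,"hand":-1}]' && python3 -m pendant '[{"wz":0.282,"hand":-1},{"wz":0.282,"hand":-1},{"wz":0.282,"hand":-1},{"wz":0.282,"hand":-1}]'
python3 - <<'E'
from h import *
s=r.get_state();print(s['t'],s['tcp_pos'],s['eef_rot'].round(4),s['width'],s['contact_force'])
T=np.array([.603,.0185,.0900]);print((s['eef_rot'].T@(T-s['tcp_pos'])/.2).round(4))
E
```

```text
1.9 [ 0.22766885 -0.58204141  0.23132037] [[-0.9313 -0.3643 -0.    ]
 [-0.3643  0.9313 -0.    ]
 [ 0.     -0.     -1.    ]] 0.08533317331341683 [-0.02967322 -0.03225753 -0.0786985 ]
[-2.8415  2.1128  0.7066]invalid input at $[0]: expected keys dx, dy, dz, wx, wy, wz, hand
```

```bash
python3 -m pendant '[{"dx":-0.95,"dy":0.7,"dz":0,"wx":0,"wy":0,"wz":0,"hand":-1},{"dx":-0.95,"dy":0.7,"dz":0,"wx":0,"wy":0,"wz":0,"hand":-1},{"dx":-0.95,"dy":0.7,"dz":0,"wx":0,"wy":0,"wz":0,"hand":-1},{"dx":-0.95,"dy":0.7,"dz":0,"wx":0,"wy":0,"wz":0,"hand":-1},{"dx":-0.95,"dy":0.7,"dz":0,"wx":0,"wy":0,"wz":0,"hand":-1},{"dx":-0.95,"dy":0.7,"dz":0,"wx":0,"wy":0,"wz":0,"hand":-1}]' 40 && python3 -m pendant '[{"dx":-0.95,"dy":0.7,"dz":0,"wx":0,"wy":0,"wz":0,"hand":-1},{"dx":-0.95,"dy":0.7,"dz":0,"wx":0,"wy":0,"wz":0,"hand":-1},{"dx":-0.95,"dy":0.7,"dz":0,"wx":0,"wy":0,"wz":0,"hand":-1},{"dx":-0.95,"dy":0.7,"dz":0,"wx":0,"wy":0,"wz":0,"hand":-1},{"dx":-0.95,"dy":0.7,"dz":0,"wx":0,"wy":0,"wz":0,"hand":-1},{"dx":-0.95,"dy":0.7,"dz":0,"wx":0,"wy":0,"wz":0,"hand":-1}]' && python3 -m pendant '[{"dx":0,"dy":0,"dz":0,"wx":0,"wy":0,"wz":0.282,"hand":-1},{"dx":0,"dy":0,"dz":0,"wx":0,"wy":0,"wz":0.282,"hand":-1},{"dx":0,"dy":0,"dz":0,"wx":0,"wy":0,"wz":0.282,"hand":-1},{"dx":0,"dy":0,"dz":0,"wx":0,"wy":0,"wz":0.282,"hand":-1}]'
python3 - <<'E'
from h import *
s=r.get_state();print(s['t'],s['tcp_pos'],s['eef_rot'].round(4),s['width'],s['contact_force'])
T=np.array([.603,.0185,.0900]);print((s['eef_rot'].T@(T-s['tcp_pos'])/.2).round(4))
E
```

```text
t: 2.5
tcp_pos: [0.3555, -0.3796, 0.2319]
eef_rot: [[-0.929, -0.369, 0.001], [-0.369, 0.929, -0.0], [-0.001, -0.001, -1.0]]
contact_force: [0.4, -1.0, 1.0]
width: 0.0002
gripper_force: 0.0
t: 3.1
tcp_pos: [0.4817, -0.1804, 0.2314]
eef_rot: [[-0.93, -0.369, 0.001], [-0.369, 0.93, -0.0], [-0.001, -0.0, -1.0]]
contact_force: [-1.2, -0.4, -0.2]
width: 0.0
gripper_force: 0.0
t: 3.5
tcp_pos: [0.4792, -0.1838, 0.2313]
eef_rot: [[-0.997, 0.071, -0.0], [0.071, 0.997, -0.0], [0.0, -0.0, -1.0]]
contact_force: [-0.2, -0.6, -0.2]
width: 0.0001
gripper_force: 0.0
3.5 [ 0.47921903 -0.18377168  0.2313349 ] [[-9.975e-01  7.100e-02 -1.000e-04]
 [ 7.100e-02  9.975e-01 -1.000e-04]
 [ 1.000e-04 -1.000e-04 -1.000e+00]] 0.00013678153596249183 [-0.18850236 -0.64478659 -0.19684602]
[-0.5456  1.0528  0.7065]
```

```bash
python3 -m pendant '[{"dx":-0.545,"dy":1,"dz":0,"wx":0,"wy":0,"wz":0,"hand":-1},{"dx":-0.545,"dy":1,"dz":0,"wx":0,"wy":0,"wz":0,"hand":-1},{"dx":-0.545,"dy":1,"dz":0,"wx":0,"wy":0,"wz":0,"hand":-1},{"dx":-0.545,"dy":1,"dz":0,"wx":0,"wy":0,"wz":0,"hand":-1},{"dx":-0.545,"dy":1,"dz":0.3,"wx":0,"wy":0,"wz":0,"hand":-1},{"dx":-0.545,"dy":1,"dz":0.5,"wx":0,"wy":0,"wz":0,"hand":-1},{"dx":-0.545,"dy":1,"dz":0.5,"wx":0,"wy":0,"wz":0,"hand":-1},{"dx":-0.545,"dy":1,"dz":0.5,"wx":0,"wy":0,"wz":0,"hand":-1}]' && python3 -m pendant '[{"dx":0,"dy":0.053,"dz":0.2,"wx":0,"wy":0,"wz":0,"hand":-1},{"dx":0,"dy":0.053,"dz":0.2,"wx":0,"wy":0,"wz":0,"hand":-1},{"dx":0,"dy":0.053,"dz":0.2,"wx":0,"wy":0,"wz":0,"hand":-1}]'
python3 - <<'E'
from h import *
import cv2
s=r.get_state();print(s['t'],s['tcp_pos'],s['contact_force'])
T=np.array([.603,.0185,.0590]);print((s['eef_rot'].T@(T-s['tcp_pos'])/.2).round(4))
a,b=r.read_camera('top')[170:270,215:440],r.read_camera('side')[150:310,270:420]
cv2.imwrite('pics/r1.png',np.hstack([cv2.resize(a,(450,420),fx=0,fy=0)*1,cv2.resize(b,(340,420))])[:,:,::-1])
print(proj('side',s['tcp_pos']),proj('side',T))
E
```

```text
t: 4.3
tcp_pos: [0.6019, 0.008, 0.1307]
eef_rot: [[-0.998, 0.068, -0.003], [0.068, 0.998, -0.002], [0.003, -0.002, -1.0]]
contact_force: [0.7, -0.2, 0.8]
width: -0.0003
gripper_force: 0.0
t: 4.6
tcp_pos: [0.6042, 0.0188, 0.0938]
eef_rot: [[-0.998, 0.069, 0.003], [0.069, 0.998, -0.0], [-0.003, 0.0, -1.0]]
contact_force: [0.5, -0.6, 0.5]
width: -0.0002
gripper_force: 0.0
4.6 [0.60424104 0.01883054 0.09384048] [ 0.4610888  -0.64173094  0.50544465]
[ 0.0066 -0.0021  0.1742]
[350.20984237 208.94223524] [348.73663072 225.57231285]
```

View pics/r1.png

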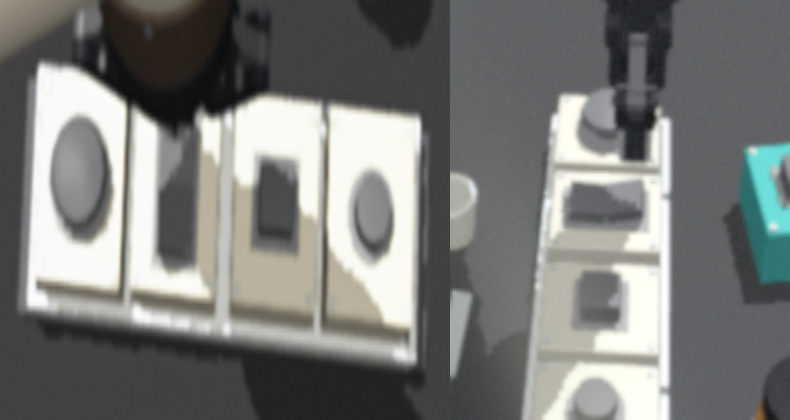

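The fingertips hang right over the raised far wing: tip at side-picture pixel (352,211), predicted (350,209). Now I push down.

```bash
python3 -m pendant '[{"dx":0,"dy":0,"dz":0.09,"wx":0,"wy":0,"wz":0,"hand":-1},{"dx":0,"dy":0,"dz":0.12,"wx":0,"wy":0,"wz":0,"hand":-1},{"dx":0,"dy":0,"dz":0.13,"wx":0,"wy":0,"wz":0,"hand":-1},{"dx":0,"dy":0,"dz":0.14,"wx":0,"wy":0,"wz":0,"hand":-1},{"dx":0,"dy":0,"dz":0.15,"wx":0,"wy":0,"wz":0,"hand":-1},{"dx":0,"dy":0,"dz":0.155,"wx":0,"wy":0,"wz":0,"hand":-1},{"dx":0,"dy":0,"dz":0.155,"wx":0,"wy":0,"wz":0,"hand":-1}]'
```

```text
t: 5.4
tcp_pos: [0.6041, 0.0196, 0.061]
eef_rot: [[-0.998, 0.07, 0.002], [0.07, 0.998, 0.0], [-0.002, 0.0, -1.0]]
contact_force: [1.5, -0.9, 1.6]
width: 0.0002
gripper_force: 1.1
```

```bash
python3 -m pendant '[{"dx":0,"dy":0,"dz":0.005,"wx":0,"wy":0,"wz":0,"hand":-1},{"dx":0,"dy":0,"dz":0.01,"wx":0,"wy":0,"wz":0,"hand":-1},{"dx":0,"dy":0,"dz":0.01,"wx":0,"wy":0,"wz":0,"hand":-1},{"dx":0,"dy":0,"dz":0.01,"wx":0,"wy":0,"wz":0,"hand":-1}]'
```

```text
t: 5.8
tcp_pos: [0.604, 0.0197, 0.0591]
eef_rot: [[-0.998, 0.07, 0.002], [0.07, 0.998, 0.0], [-0.002, 0.0, -1.0]]
contact_force: [1.4, -1.3, 5.9]
width: -0.0
gripper_force: 2.6
```

```bash
python3 -m pendant '[{"dx":0,"dy":0,"dz":0.01,"wx":0,"wy":0,"wz":0,"hand":-1},{"dx":0,"dy":0,"dz":0.015,"wx":0,"wy":0,"wz":0,"hand":-1},{"dx":0,"dy":0,"dz":0.015,"wx":0,"wy":0,"wz":0,"hand":-1},{"dx":0,"dy":0,"dz":0.015,"wx":0,"wy":0,"wz":0,"hand":-1}]'
```

```text
t: 6.2
tcp_pos: [0.6041, 0.0197, 0.0588]
eef_rot: [[-0.998, 0.069, 0.003], [0.069, 0.998, -0.0], [-0.003, -0.0, -1.0]]
contact_force: [-3.4, -0.4, 19.2]
width: 0.0002
gripper_force: 9.2
```

```bash
python3 -m pendant '[{"dx":0,"dy":0,"dz":-0.2,"wx":0,"wy":0,"wz":0,"hand":-1},{"dx":0,"dy":0,"dz":-0.25,"wx":0,"wy":0,"wz":0,"hand":-1},{"dx":0.084,"dy":-0.37,"dz":-0.25,"wx":0,"wy":0,"wz":0,"hand":-1},{"dx":0.084,"dy":-0.37,"dz":-0.25,"wx":0,"wy":0,"wz":0,"hand":-1},{"dx":0.084,"dy":-0.37,"dz":-0.25,"wx":0,"wy":0,"wz":0,"hand":-1},{"dx":0.084,"dy":-0.37,"dz":-0.25,"wx":0,"wy":0,"wz":0,"hand":-1}]'
python3 - <<'E'
from h import *
import cv2
s=r.get_state();print(s['t'],s['tcp_pos'],s['contact_force'])
T=np.array([.582,-.053,.0580]);print((s['eef_rot'].T@(T-s['tcp_pos'])/.2).round(4))
b=r.read_camera('side')[170:350,270:420]
cv2.imwrite('pics/g1.png',cv2.resize(b,None,fx=3.3,fy=3.3,interpolation=cv2.INTER_CUBIC)[:,:,::-1])
print(((proj('side',s['tcp_pos'])-[270,170])*3.3).round(),((proj('side',T)-[270,170])*3.3).round())
E
```

```text
t: 6.8
tcp_pos: [0.5802, -0.0533, 0.1045]
eef_rot: [[-0.997, 0.071, -0.002], [0.071, 0.997, 0.0], [0.002, 0.0, -1.0]]
contact_force: [-0.3, 0.7, -0.1]
width: -0.0003
gripper_force: 0.0
6.8 [ 0.58022208 -0.05329532  0.10447506] [-0.31313294  0.73107531 -0.0925051 ]
[-0.0092  0.0021  0.2324]
[215. 229.] [218. 301.]
```

View pics/g1.png

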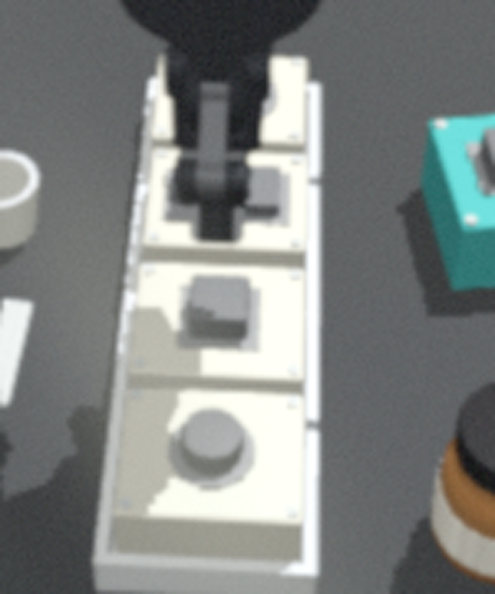

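The far wing is now level, and the tip (215,240 in the crop) stands over the gas key (219,292). Now I press the key.

```bash
python3 -m pendant '[{"dx":-0.008,"dy":0,"dz":0.12,"wx":0,"wy":0,"wz":0,"hand":-1},{"dx":-0.008,"dy":0,"dz":0.18,"wx":0,"wy":0,"wz":0,"hand":-1},{"dx":-0.008,"dy":0,"dz":0.2,"wx":0,"wy":0,"wz":0,"hand":-1},{"dx":-0.008,"dy":0,"dz":0.215,"wx":0,"wy":0,"wz":0,"hand":-1},{"dx":-0.008,"dy":0,"dz":0.225,"wx":0,"wy":0,"wz":0,"hand":-1},{"dx":-0.008,"dy":0,"dz":0.235,"wx":0,"wy":0,"wz":0,"hand":-1},{"dx":-0.008,"dy":0,"dz":0.24,"wx":0,"wy":0,"wz":0,"hand":-1},{"dx":-0.008,"dy":0,"dz":0.24,"wx":0,"wy":0,"wz":0,"hand":-1}]' && python3 -m pendant '[{"dx":0,"dy":0,"dz":0.005,"wx":0,"wy":0,"wz":0,"hand":-1},{"dx":0,"dy":0,"dz":0.01,"wx":0,"wy":0,"wz":0,"hand":-1},{"dx":0,"dy":0,"dz":0.01,"wx":0,"wy":0,"wz":0,"hand":-1},{"dx":0,"dy":0,"dz":0.01,"wx":0,"wy":0,"wz":0,"hand":-1}]'
```

```text
t: 7.65
tcp_pos: [0.5829, -0.053, 0.0581]
eef_rot: [[-0.998, 0.07, 0.001], [0.07, 0.998, 0.0], [-0.001, 0.0, -1.0]]
contact_force: [-4.0, 2.1, 6.3]
width: 0.0003
gripper_force: 2.7
t: 8.05
tcp_pos: [0.583, -0.053, 0.058]
eef_rot: [[-0.998, 0.069, 0.001], [0.069, 0.998, -0.0], [-0.001, -0.0, -1.0]]
contact_force: [-5.2, 2.8, 15.4]
width: 0.0002
gripper_force: 7.5
```

```bash
python3 -m pendant '[{"dx":0,"dy":0,"dz":-0.2,"wx":0,"wy":0,"wz":0,"hand":-1},{"dx":0,"dy":0,"dz":-0.25,"wx":0,"wy":0,"wz":0,"hand":-1},{"dx":0.007,"dy":-0.369,"dz":-0.25,"wx":0,"wy":0,"wz":0,"hand":-1},{"dx":0.007,"dy":-0.369,"dz":-0.25,"wx":0,"wy":0,"wz":0,"hand":-1},{"dx":0.007,"dy":-0.369,"dz":-0.25,"wx":0,"wy":0,"wz":0,"hand":-1},{"dx":0.007,"dy":-0.369,"dz":-0.25,"wx":0,"wy":0,"wz":0,"hand":-1}]'
python3 - <<'E'
from h import *
import cv2
s=r.get_state();print(s['t'],s['tcp_pos'],s['contact_force'])
T=np.array([.5768,-.1267,.0580]);print((s['eef_rot'].T@(T-s['tcp_pos'])/.2).round(4))
b=r.read_camera('side')[170:350,270:420]
cv2.imwrite('pics/s1.png',cv2.resize(b,None,fx=3.3,fy=3.3,interpolation=cv2.INTER_CUBIC)[:,:,::-1])
T[2]=.064
print(((proj('side',s['tcp_pos'])-[270,170])*3.3).round(),((proj('side',T)-[270,170])*3.3).round())
E
```

```text
t: 8.65
tcp_pos: [0.5763, -0.1273, 0.1051]
eef_rot: [[-0.997, 0.072, 0.001], [0.072, 0.997, 0.0], [-0.001, 0.0, -1.0]]
contact_force: [0.2, 0.3, 1.0]
width: -0.0003
gripper_force: 0.0
8.65 [ 0.57633938 -0.12731103  0.10514737] [0.20928372 0.28625325 0.96561683]
[-0.0019  0.0032  0.2357]
[208. 370.] [209. 432.]
```

View pics/s1.png

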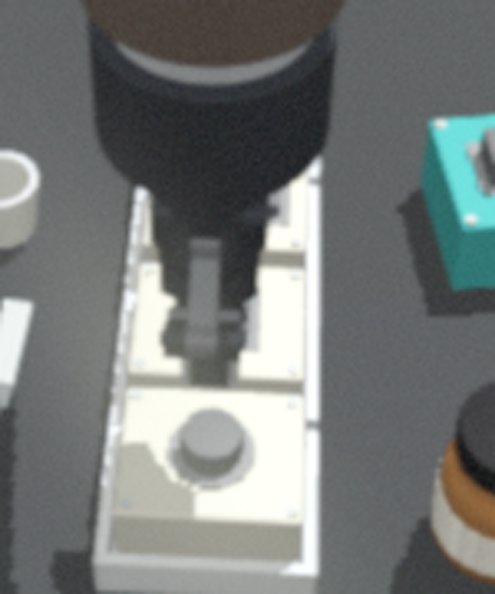

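The tip (208,378 in the crop) is lined up with the start button top (211,431). I'll press it right down and check the force before releasing.

```bash
python3 -m pendant '[{"dx":0,"dy":0,"dz":0.12,"wx":0,"wy":0,"wz":0,"hand":-1},{"dx":0,"dy":0,"dz":0.18,"wx":0,"wy":0,"wz":0,"hand":-1},{"dx":0,"dy":0,"dz":0.21,"wx":0,"wy":0,"wz":0,"hand":-1},{"dx":0,"dy":0,"dz":0.225,"wx":0,"wy":0,"wz":0,"hand":-1},{"dx":0,"dy":0,"dz":0.24,"wx":0,"wy":0,"wz":0,"hand":-1},{"dx":0,"dy":0,"dz":0.25,"wx":0,"wy":0,"wz":0,"hand":-1},{"dx":0,"dy":0,"dz":0.25,"wx":0,"wy":0,"wz":0,"hand":-1},{"dx":0,"dy":0,"dz":0.25,"wx":0,"wy":0,"wz":0,"hand":-1}]'
```

```text
t: 9.5
tcp_pos: [0.576, -0.1263, 0.058]
eef_rot: [[-0.998, 0.069, 0.0], [0.069, 0.998, -0.0], [-0.0, -0.0, -1.0]]
contact_force: [-6.9, 3.6, 12.4]
width: 0.0003
gripper_force: 6.7
```

```bash
python3 -m pendant '[{"dx":0,"dy":0,"dz":-0.1,"wx":0,"wy":0,"wz":0,"hand":-1},{"dx":0,"dy":0,"dz":-0.3,"wx":0,"wy":0,"wz":0,"hand":-1},{"dx":0,"dy":0,"dz":-0.8,"wx":0,"wy":0,"wz":0,"hand":-1},{"dx":0,"dy":0,"dz":-0.8,"wx":0,"wy":0,"wz":0,"hand":-1},{"dx":0.5,"dy":-0.9,"dz":-0.8,"wx":0,"wy":0,"wz":0,"hand":-1},{"dx":0.7,"dy":-0.9,"dz":-0.8,"wx":0,"wy":0,"wz":0,"hand":-1},{"dx":0.7,"dy":-0.9,"dz":-0.8,"wx":0,"wy":0,"wz":0,"hand":-1},{"dx":0.7,"dy":-0.9,"dz":-0.8,"wx":0,"wy":0,"wz":0,"hand":-1}]' && python3 -m pendant '[{"dx":0,"dy":-0.8,"dz":0,"wx":0,"wy":0,"wz":0,"hand":-1},{"dx":0,"dy":-0.8,"dz":0,"wx":0,"wy":0,"wz":0,"hand":-1},{"dx":0,"dy":-0.8,"dz":0,"wx":0,"wy":0,"wz":0,"hand":-1},{"dx":0,"dy":-0.8,"dz":0,"wx":0,"wy":0,"wz":0,"hand":-1},{"dx":0,"dy":-0.8,"dz":0,"wx":0,"wy":0,"wz":0,"hand":-1}]'
python3 - <<'E'
from h import *
import cv2
a,b=r.read_camera('top')[170:310,215:440],r.read_camera('side')[175:360,250:400]
b=cv2.resize(b,None,fx=2.4,fy=2.4);a=cv2.resize(a,None,fx=1.9,fy=1.9);o=np.zeros((b.shape[0],a.shape[1]+b.shape[1],3),np.uint8)
o[:a.shape[0],:a.shape[1]]=a;o[:,a.shape[1]:]=b
cv2.imwrite('pics/end.png',o[:,:,::-1]);print(o.shape)
E
```

```text
t: 10.3
tcp_pos: [0.4432, -0.2771, 0.2161]
eef_rot: [[-0.998, 0.069, 0.003], [0.069, 0.998, -0.001], [-0.003, -0.001, -1.0]]
contact_force: [1.4, -0.4, -0.3]
width: -0.0
gripper_force: 0.0
t: 10.8
tcp_pos: [0.4324, -0.4371, 0.2148]
eef_rot: [[-0.997, 0.073, 0.0], [0.073, 0.997, -0.0], [-0.0, -0.0, -1.0]]
contact_force: [0.1, 0.0, -0.4]
width: -0.0001
gripper_force: 0.0
(444, 788, 3)
```

View pics/end.png

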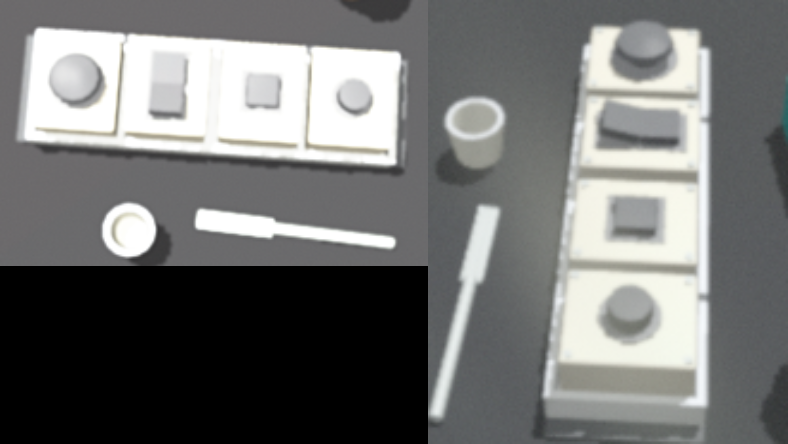

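The picture shows the rocker fully over: near wing raised, far wing level, at (640,125). The gas key (635,215) is low, the start button (630,308) is back up, and the modules, crucible and spatula are in place. I'm handing in.

```bash
python3 -c "
from workcell import r
print(r.finish_job())"
```

```text
the job is handed in; nothing more can be done
None
```

I pressed the rocker fully over, the gas key fully home and the start button right down and released, in that order, without touching the stop button, and handed the job in at about 11 s of the 42 s limit.

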